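Roll the tube to the curing mark and switch on the guarded lamp

ROBOT

A 7-joint arm with a two-finger parallel gripper is mounted at the origin on the work surface. World frame = base frame: x ahead of the robot, y to its left, z up, the work surface at z = 0. Lengths are in m, angles in rad, forces in N, time in s.
With the tool pointing down it reaches from about 0.35 to 0.9 m from the base axis. Payload 8.1 kg.
Tool frame: the origin (TCP) lies between the finger pads; the fingertips stand ahead of it and the grasp point (between the pads) is the TCP (arm.nose_length is the z of the fingertips in the tool frame, in m); z points along the fingers, y is the line along which they close (so a half turn about z gives the same grasp; the last joint's range is limited). The gripper opens to 92 mm and grips with 3 to 60 N. Pads are 19 mm wide; open, the fingers measure 130 mm over their backs; the gripper's body (75 mm by 190 mm) begins 47 mm behind the grasp point.
Start: joints at [1.03, 0.434, 0.025, 1.573, -0.012, 1.134, -0.075], TCP at [0.265, -0.566, 0.246] pointing down, gripper open.
Joint ranges: [-2.62, 2.62], [-0.44, 2.09], [-1.27, 1.32], [0.08, 2.57], [-1.32, 4.46], [0.12, 2], [-2.74, 2.74]. Speed limits (rad/s): [2.22, 2.22, 3.01, 3.01, 3.14, 3.14, 3.14].

INTERFACE

Orientations are given as a rotation vector (axis times angle).
In Python, from cell import sensors, optics, arm gives the robot as it stands.
- The arm moves only by the tool arm_command, never from a script. Its argument "deltas" is one flat list of numbers, 7 for each row, row after row: the turn, a rotation vector about the world's x, y, z as a fraction of full scale, then the shift along the world's x, y, z as a fraction of full scale, then the finger opening in mm, from 0 to 91.8. In form: [wx, wy, wz, dx, dy, dz, fingers, wx, wy, wz, dx, dy, dz, fingers, ...]. A call has 1 to 20 rows; each row is the pose to reach, as a shift and turn from the pose commanded when the call began; what a row does not reach only later rows make up. Full scale, the value 1, is 1 m for a shift and 90 degrees for a turn. A row lasts 1/10 s, in which the tool goes at most 50 mm and 8.59 degrees, less where a joint would pass 70% of its speed; a pose out of reach is approached as far as the arm can. A call with a number of a shift or a turn outside -1 to 1 is refused whole. A call with a gripper value outside its range is refused whole. The fingers move at their own pace and stop on an object; "force" is the grip in N (left out, the last holds). Time passes only in rows, so rows that repeat a pose let the fingers close. It gives the time, the measured TCP pose, the force, the opening and the grip force at its end, in the units of the state.
- sensors.observe(): the state, without advancing time (a new reading comes with each control period).
- optics.get_image(name): name is "scene" or "top"; returns the picture (480x640x3 uint8, blue, green, red); there is no depth.
- optics.calibration(name): a dict with "camera_matrix" (3x3 intrinsics, pixels), "rvec" (rotation vector, rad) and "tvec" (3), from world to camera coordinates, as OpenCV has them. Camera axes: x right, y down, z forward; pixel columns grow to the right and rows downward; lengths in m; the calibration is good to about 2 mm. A picture is of the moment at which its call begins. calibration takes no time and is no camera call.
- arm.sign_off(): hands the job in; it is judged then, once.
The state is a dict: "clock": time; "joints": joint angles; "dq": joint speeds; "joint_efforts": joint torques, N m; "position": TCP position; "ee_rot": TCP orientation; "force": force on the tool from outside, world axes, zero at the start; "ft_torque": the same for the moment, N m; "width": opening from 0.0 (shut) to 1.0 (fully open); "gripper_force": force on a finger pad.
Only numpy, scipy, OpenCV 4.12 (cv2) and the standard library are available. Lean on these libraries where they do the work, as an engineer would, in place of code of your own. Each camera call takes 0.05 s, during which the arm holds its last target. There are 200 camera calls.

TASK

Roll the cardboard tube along the black mat, pushing only on its top, until it rests centred over the white cross line in front of the strip lamp, still lying square across the mat. Then lift the hinged cover of the switch box, flip the toggle under it fully over to its other side, and close the cover fully again. Do not disturb the glue bottle, the cup or the tape roll.

Things in the scene. Friction and masses are not known exactly. Their poses are not given: they have to be found in the camera images.
- tube: loose capped cardboard tube, a cylinder 110 mm in diameter, 150 mm long, about 0.3 kg, lying on the mat 80 to 110 mm short of the line. Origin at its centre, 55 mm above the mat. Its y axis is the cylinder's axis; x and z turn as it rolls (z up at the start). Too fat to grasp; a slow push on its top rolls it (the crest moves twice as far as the centre) and it stops where the push ends
- mark (a point): middle of the white cross line (4 by 250 mm, a tick near each end) on top of a fixed black mat 340 by 250 mm, 3 mm thick. x points along the mat to the lamp, the way the tube is to roll; y along the line; z up. The tube's centre must end above this point. A fixed strip lamp 90 mm high, 240 mm wide, stands across the mat's far end, 140 mm beyond the line
- switchbox: fixed grey box 140 mm (x) by 110 mm (y) by 40 mm high; origin at the centre of its underside, x away from the robot's side to the hinge side, y to the left seen from the robot, z up. The toggle stands at the middle of its top, under the cover
- cover (a joint): opening angle of the aluminium safety cover, rad: about 0 closed, 1.75 fully open. Hinged at its far edge, its near end swings up and away from the robot. A shell 105 mm long, 84 mm wide, 72 mm high, open below and on the hinge side. The hinge is stiff: it stays at any angle and moves with 1 to 3 N at the fin
- hinge (a point): point in the middle of the cover's hinge axis, 55 mm beyond the switch box's middle (its +x) and 40 mm above the table; the axis is the switch box's y axis. Closed, the cover reaches 105 mm from here towards the robot's side and 72 mm up
- fin (a point): grasp point on the black upright fin on the cover, 25 mm above the cover's top face. The fin is 12 mm thick (along the switch box's y), 30 mm long (x), 36 mm high; closed, the point is 80 mm from the hinge towards the robot's side and 97 mm above the hinge. It swings with the cover; pinched across its thickness it can pivot between the fingers
- toggle (a joint): angle of the steel toggle lever, rad: near 0 (off, start) it leans 0.45 rad towards the switch box's -y; fully over at 0.9 (on) it leans 0.45 rad towards +y. It stays where it is left and moves with about 1.5 N at its tip
- toggle_tip (a point): centre of the 18 mm ball at the end of the toggle lever, a 12 mm round bar 50 mm long from pivot to ball centre. The pivot is 46 mm above the table at the middle of the switch box; the lever swings in the box's y-z plane; the ball's centre is 91 mm above the table at either end, 96 mm half-way
- glue: white glue bottle, 60 mm wide, 160 mm high, standing; origin under its base; leave alone
- cup: white cup, 80 mm wide, 100 mm high, standing; origin under its base; leave alone
- tape: cardboard tape roll, 100 mm wide, 30 mm high, lying flat; origin at its underside; leave alone

How it is judged:
By the outcome, as a careful person would: the job done as asked, in the order asked, and still so for the second after the job is handed in, with the robot touching nothing.
It also fails if it takes over 72 s, if anything falls off the work surface, if the arm or the gripper's body presses on something with over 40 N, if the wrist force passes 120 N, or if a joint passes its speed limit or range.

## Working session

There is one attempt and no reset: what is moved stays moved. The work goes in short steps, Python scripts to look and compute and a tool call to move; the robot and the scene stay as the last step left them, time stands still between calls to the robot, and variables do not carry over. Pictures are saved under pics/ and viewed, at most 10 in all, crops included, and the job is handed in when it is done.

Besides the shell and the picture viewer there is one more tool, called after "Emit:" in YAML: its name, and indented under it one key for each argument. arm_command: Moves the arm, as the interface text tells. Its arguments: {"type":"object","properties":{"deltas":{"type":"array","items":{"type":"number"}},"force":{"type":"number"}},"required":["deltas"]}

```bash
mkdir -p pics; ls; python3 - <<'E'
from cell import sensors, optics, arm
import cv2
for n in("scene","top"):
    cv2.imwrite(f"pics/{n}0.png",optics.get_image(n)); c=optics.calibration(n); print(n,c)
print(sensors.observe(),arm.nose_length)
E
```

```text
pics
scene {'camera_matrix': array([[477.31634121,   0.        , 318.02762969],
       [  0.        , 477.31634121, 249.22080325],
       [  0.        ,   0.        ,   1.        ]]), 'rvec': array([ 0.97603441,  2.29790562, -1.24904428]), 'tvec': array([ 0.36099894, -0.13867773,  1.77120898])}
top {'camera_matrix': array([[475.32496684,   0.        , 324.82570642],
       [  0.        , 475.32496684, 243.34817852],
       [  0.        ,   0.        ,   1.        ]]), 'rvec': array([ 2.11998738, -2.11591754,  0.20450531]), 'tvec': array([0.00414563, 0.55278416, 1.18415796])}
{'clock': 0.1, 'joints': array([ 1.03038518,  0.43516683,  0.02498478,  1.57395397, -0.01159805,
        1.13398122, -0.07509865]), 'dq': array([-0.00121858, -0.00194312, -0.00151713, -0.00337262, -0.0004932 ,
        0.00110093, -0.00013268]), 'joint_efforts': array([ 2.43668081e-03, -6.69131684e+01,  9.87791978e-01, -3.15146649e+01,
       -6.05335599e-02,  3.74452304e-02,  5.99037389e-05]), 'position': array([ 0.26475485, -0.56571294,  0.24503532]), 'ee_rot': array([-3.06538081e+00, -6.81833350e-01,  6.64809199e-04]), 'force': array([ 0.38895277, -0.07606626, -0.6889112 ]), 'ft_torque': array([-0.00128255,  0.04140711, -0.01013737]), 'gripper_force': 0.0, 'width': 0.9977200760592769} 0.019
```

View pics/scene0.png

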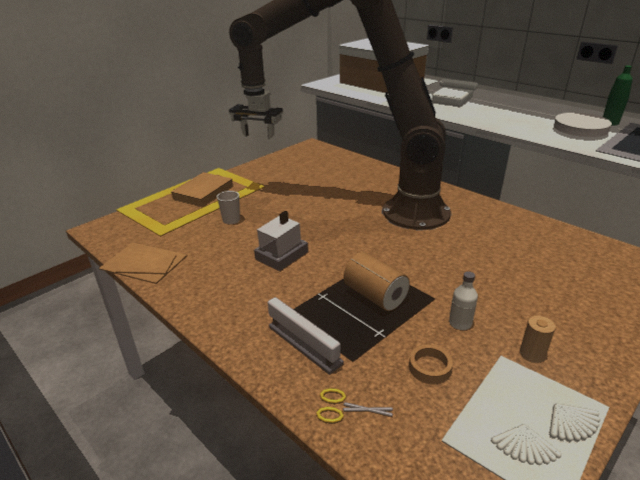

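View pics/top0.png

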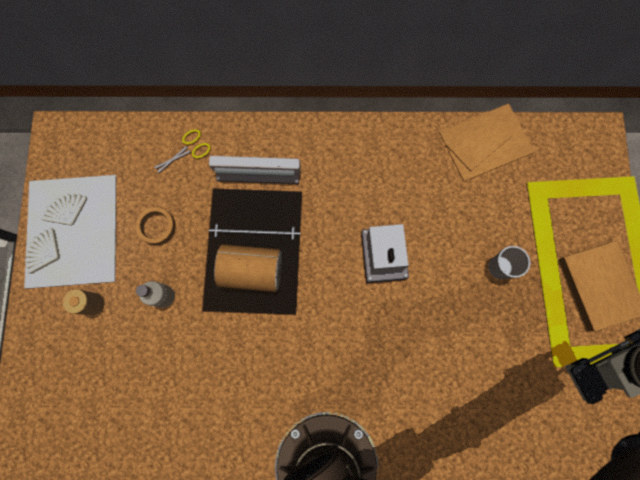

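The scene view shows the tube at (377,280) and the cover and its fin at (282,230). In the top view, the cross line runs (212,231)–(298,233), the tube is near (248,268), and the fin is at (391,255). I'll enlarge the top view for precise pixels.

```bash
python3 - <<'E'
import cv2
a=cv2.imread("pics/top0.png")[175:325,200:310]
b=cv2.imread("pics/top0.png")[215:290,355:415]
cv2.imwrite("pics/c.png",cv2.hconcat([cv2.resize(a,(440,600),interpolation=2),cv2.resize(cv2.copyMakeBorder(b,0,0,0,0,0),(360,450),interpolation=2) if 0 else cv2.copyMakeBorder(cv2.resize(b,(360,450),interpolation=2),0,150,0,0,0)]))
E
```

```text
(no output)
```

View pics/c.png

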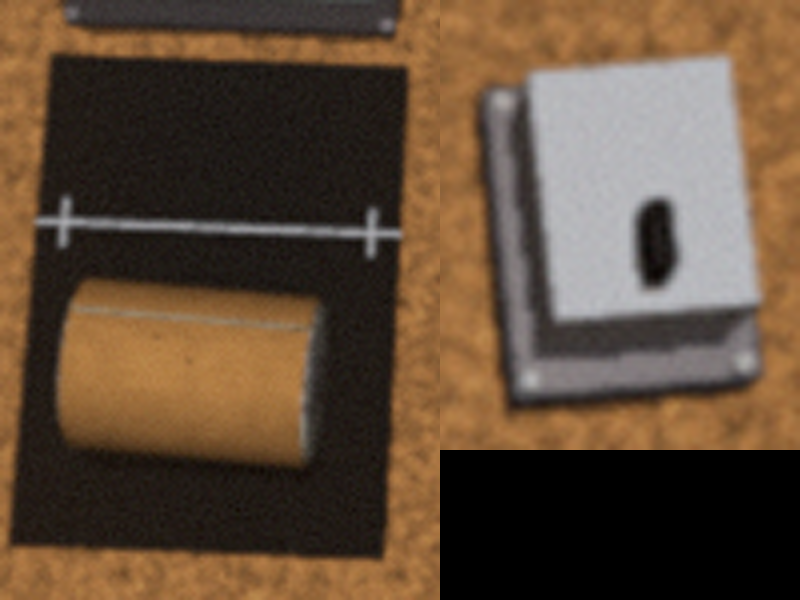

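```bash
cat > h.py <<'E'
import numpy as np, cv2
from scipy.optimize import least_squares
from cell import sensors, optics, arm
def proj(n,P):
    c=optics.calibration(n); return cv2.projectPoints(np.array(P,float).reshape(-1,1,3),c["rvec"],c["tvec"],c["camera_matrix"],None)[0].reshape(-1,2)
def unproj(n,px,z):
    c=optics.calibration(n);R=cv2.Rodrigues(c["rvec"])[0];C=-R.T@c["tvec"]
    d=np.c_[np.array(px,float).reshape(-1,2),np.ones(len(px))]@np.linalg.inv(c["camera_matrix"]).T@R
    return C+d*((z-C[2])/d[:,2])[:,None]
def place(p,L):
    c,s=np.cos(p[2]),np.sin(p[2]);L=np.array(L,float)
    return np.c_[p[0]+c*L[:,0]-s*L[:,1],p[1]+s*L[:,0]+c*L[:,1],L[:,2]]
def fit(n,L,px,x0):
    r=least_squares(lambda p:(proj(n,place(p,L))-px).ravel(),x0); return r.x,np.abs(r.fun).max()
def tubehull(p):
    t=np.linspace(0,2*np.pi,90)
    L=[[.055*np.cos(a),y,.058+.055*np.sin(a)] for y in(-.075,.075) for a in t]
    return cv2.convexHull(proj("top",place(p,L)).astype(np.float32))
def tubefit(pts,x0):
    r=least_squares(lambda p:[cv2.pointPolygonTest(tubehull(p),(float(a),float(b)),True) for a,b in pts],x0,diff_step=1e-3)
    return r.x,np.abs(r.fun).max()
E
python3 - <<'E'
from h import *
o=lambda a:np.array(a)/4+[200,175]
# mat corners: left in image is +y, up is +x
mat=o([(50,55),(407,68),(383,557),(12,545)])
lines=o([(37,221),(400,234)])
W=unproj("top",np.r_[mat,lines],.003);print(W.round(4))
L=[];m=W[4:].mean(0);d=W[4]-W[5];yaw=np.arctan2(-d[0],d[1]);print("mark",m,"yaw",yaw,"len",np.linalg.norm(d))
for a,b in((0,3),(1,2)):
    e=W[a]-W[b];print("side yaw",np.arctan2(e[1],e[0]),np.linalg.norm(e))
pts=o([(85,280),(200,289),(320,300),(68,445),(180,456),(303,467),(57,370),(62,330),(60,410)])
t=unproj("top",o([(190,370)]),.1)[0]
p,e=tubefit(pts,[t[0],t[1],yaw]);print("tube",p,e)
c,s=np.cos(yaw),np.sin(yaw);dd=m[:2]-p[:2];print("tube->mark in mat frame",[c*dd[0]+s*dd[1],-s*dd[0]+c*dd[1]])
q=lambda a:(np.array(a)-[440,0])/6+[355,215]
pc=q([(525,72),(730,55),(760,303),(555,320)])
b,e=fit("top",[(.055,.042,.112),(.055,-.042,.112),(-.05,-.042,.112),(-.05,.042,.112)],pc,[.5,-.1,0]);print("box",b,e)
f=place(b,[(-.025,0,.137),(-.025,0,.148),(-.07,.055,.04),(-.07,-.055,.04),(-.07,.055,0)]);print(f)
print(((proj("top",f)-[355,215])*6+[440,0]).round())
print(proj("scene",f).round())
print("lamp,glue etc", unproj("top",[(150,291),(510,262)],.1)[:,:2], unproj("top",[(155,226)],.03))
E
```

```text
[[0.717  0.3178 0.003 ]
 [0.7079 0.0697 0.003 ]
 [0.3721 0.0816 0.003 ]
 [0.3795 0.3267 0.003 ]
 [0.5988 0.321  0.003 ]
 [0.5901 0.0731 0.003 ]]
mark [0.59443378 0.19704815 0.003     ] yaw -0.0349614109440949 len 0.24810632584167228
side yaw -0.026467663710439703 0.33760153551592775
side yaw -0.03557501020857687 0.3359985166600783
tube [ 0.48668888  0.20019098 -0.06535951] 0.5125096595255664
tube->mark in mat frame [np.float64(0.10778891371481865), np.float64(0.0006252416905202676)]
box [ 0.53223981 -0.15350507  0.0909963 ] 0.4413887509442702
[[ 0.50734324 -0.15577684  0.137     ]
 [ 0.50734324 -0.15577684  0.148     ]
 [ 0.45753153 -0.10509358  0.04      ]
 [ 0.46752732 -0.21463847  0.04      ]
 [ 0.45753153 -0.10509358  0.        ]]
[[658. 242.]
 [662. 237.]
 [514. 393.]
 [766. 370.]
 [506. 403.]]
[[283. 215.]
 [283. 212.]
 [307. 241.]
 [282. 230.]
 [307. 251.]]
lamp,glue etc [[ 0.42349834  0.43485817]
 [ 0.49724369 -0.45517079]] [[0.60409898 0.46015265 0.03      ]]
```

Emit:
arm_command:
  deltas: [0, 0, -0.32, 0.204, 0.767, 0, 60, 0, 0, -0.32, 0.204, 0.767, 0, 60, 0, 0, -0.32, 0.204, 0.767, 0, 60, 0, 0, -0.32, 0.204, 0.767, 0, 60, 0, 0, -0.32, 0.204, 0.767, 0, 60, 0, 0, -0.32, 0.204, 0.767, 0, 60, 0, 0, -0.32, 0.204, 0.767, 0, 60, 0, 0, -0.32, 0.204, 0.767, 0, 60, 0, 0, -0.32, 0.204, 0.767, 0, 60, 0, 0, -0.32, 0.204, 0.767, 0, 60, 0, 0, -0.32, 0.204, 0.767, 0, 60, 0, 0, -0.32, 0.204, 0.767, 0, 60, 0, 0, -0.32, 0.204, 0.767, 0, 60, 0, 0, -0.32, 0.204, 0.767, 0, 60, 0, 0, -0.32, 0.204, 0.767, 0, 60, 0, 0, -0.32, 0.204, 0.767, 0, 60, 0, 0, -0.32, 0.204, 0.767, -0.06, 60, 0, 0, -0.32, 0.204, 0.767, -0.1, 60, 0, 0, -0.32, 0.204, 0.767, -0.1, 60, 0, 0, -0.32, 0.204, 0.767, -0.1, 60]

```text
clock: 2.1
position: [0.4685, 0.2007, 0.146]
ee_rot: [3.139, -0.102, -0.003]
force: [-0.2, 0.1, -0.0]
width: 0.654
gripper_force: 0.0
```

Emit:
arm_command:
  deltas: [0, 0, 0, 0, 0, -0.01, 60, 0, 0, 0, 0, 0, -0.0155, 60, 0, 0, 0, 0.002, 0, -0.0155, 60, 0, 0, 0, 0.006, 0, -0.0155, 60, 0, 0, 0, 0.01, -0.001, -0.0155, 60, 0, 0, 0, 0.014, -0.001, -0.0155, 60]

```text
clock: 2.7
position: [0.4845, 0.2001, 0.1318]
ee_rot: [-3.139, 0.103, -0.005]
force: [-0.6, -2.1, 10.9]
width: 0.654
gripper_force: 5.1
```

Emit:
arm_command:
  deltas: [0, 0, 0, 0.004, 0, 0, 60, 0, 0, 0.001, 0.008, 0, 0, 60, 0, 0, 0.001, 0.012, 0, 0, 60, 0, 0, 0.002, 0.016, -0.001, 0, 60, 0, 0, 0.002, 0.02, -0.001, 0, 60, 0, 0, 0.003, 0.024, -0.001, 0, 60, 0, 0, 0.004, 0.028, -0.001, 0, 60, 0, 0, 0.005, 0.032, -0.002, 0, 60, 0, 0, 0.006, 0.036, -0.002, 0, 60, 0, 0, 0.007, 0.04, -0.002, 0, 60, 0, 0, 0.008, 0.044, -0.002, 0, 60, 0, 0, 0.009, 0.048, -0.002, 0, 60, 0, 0, 0.01, 0.052, -0.003, 0, 60, 0, 0, 0.01, 0.056, -0.003, 0, 60, 0, 0, 0.01, 0.058, -0.003, 0, 60, 0, 0, 0.01, 0.058, -0.003, 0, 60, 0, 0, 0.01, 0.058, -0.003, 0.004, 60, 0, 0, 0.01, 0.058, -0.003, 0.012, 60, 0, 0, 0.01, 0.022, -0.001, 0.015, 60, 0, 0, 0.01, -0.014, 0.001, 0.015, 60]

```text
clock: 4.7
position: [0.469, 0.2014, 0.1462]
ee_rot: [-3.139, 0.079, -0.002]
force: [-1.2, 0.3, -0.0]
width: 0.65
gripper_force: 0.0
```

```bash
python3 - <<'E'
from h import *
im=optics.get_image("top")
cv2.imwrite("pics/t1.png",im)
cv2.imwrite("pics/t1c.png",cv2.resize(im[175:325,200:310],(440,600),interpolation=2))
E
```

```text
(no output)
```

View pics/t1c.png

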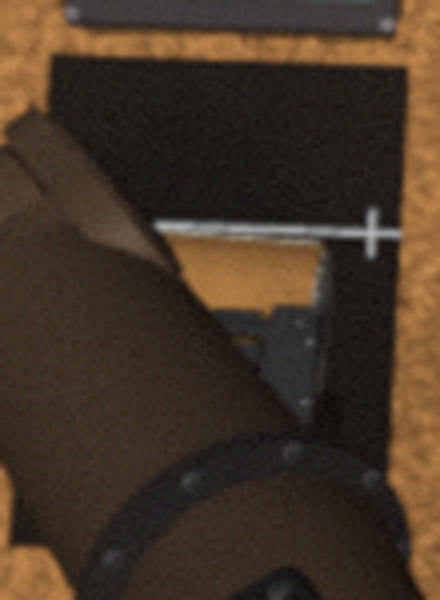

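The picture shows the tube's far edge at (200,233)–(322,242), so it rolled about 37 mm and is still roughly square. Now the second stroke.

Emit:
arm_command:
  deltas: [0, 0, 0, 0.037, -0.002, 0, 60, 0, 0, 0, 0.037, -0.002, -0.01, 60, 0, 0, 0, 0.037, -0.002, -0.0155, 60, 0, 0, 0, 0.039, -0.002, -0.0155, 60, 0, 0, 0.001, 0.043, -0.002, -0.0155, 60, 0, 0, 0.001, 0.047, -0.002, -0.0155, 60, 0, 0, 0.002, 0.051, -0.003, -0.0155, 60, 0, 0, 0.003, 0.055, -0.003, -0.0155, 60, 0, 0, 0.004, 0.06, -0.003, -0.0155, 60, 0, 0, 0.005, 0.065, -0.003, -0.0155, 60, 0, 0, 0.006, 0.07, -0.003, -0.0155, 60, 0, 0, 0.007, 0.075, -0.004, -0.0155, 60, 0, 0, 0.008, 0.08, -0.004, -0.0155, 60, 0, 0, 0.009, 0.085, -0.004, -0.0155, 60, 0, 0, 0.01, 0.09, -0.004, -0.0155, 60, 0, 0, 0.01, 0.095, -0.004, -0.0155, 60, 0, 0, 0.01, 0.1, -0.005, -0.0155, 60, 0, 0, 0.01, 0.105, -0.005, -0.0155, 60, 0, 0, 0.01, 0.109, -0.005, -0.0155, 60, 0, 0, 0.01, 0.109, -0.005, -0.0155, 60]

```text
clock: 6.75
position: [0.5794, 0.1944, 0.1311]
ee_rot: [3.14, -0.055, 0.004]
force: [-0.9, -5.7, 11.0]
width: 0.651
gripper_force: 5.5
```

Emit:
arm_command:
  deltas: [0, 0, 0, 0, 0, 0.004, 60, 0, 0, 0, 0, 0, 0.0155, 60, 0, 0, 0, -0.035, 0, 0.04, 60, 0, 0, 0, -0.08, -0.05, 0.05, 60, 0, 0, 0, -0.12, -0.1, 0.06, 60, 0, 0, 0, -0.12, -0.15, 0.06, 60, 0, 0, 0, -0.12, -0.2, 0.06, 60, 0, 0, 0, -0.12, -0.2, 0.06, 60]

```text
clock: 7.55
position: [0.4567, -0.0075, 0.1906]
ee_rot: [3.14, -0.056, 0.0]
force: [0.1, 0.4, -0.1]
width: 0.651
gripper_force: 0.0
```

```bash
python3 - <<'E'
from h import *
im=optics.get_image("top")
cv2.imwrite("pics/t2.png",im)
cv2.imwrite("pics/t2c.png",cv2.resize(im[175:325,200:310],(440,600),interpolation=2))
E
```

```text
(no output)
```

View pics/t2c.png

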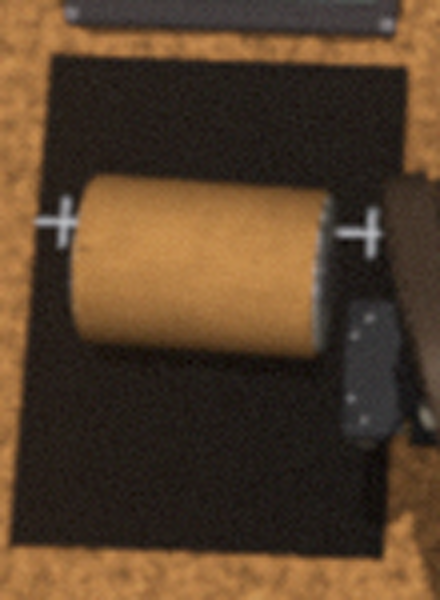

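The tube is now square. Its top edge runs (95,175)–(325,190), its bottom edge (88,343)–(315,357), and its left end is near (72,270). It is still short of the line.

```bash
python3 - <<'E'
from h import *
o=lambda a:np.array(a)/4+[200,175]
pts=o([(95,175),(210,183),(325,190),(88,343),(200,351),(315,357),(72,270),(76,230),(75,305)])
p,e=tubefit(pts,[.56,.195,-.03]);print("tube",p,e)
yaw=-.033;c,s=np.cos(yaw),np.sin(yaw);dd=np.array([.5944,.1970])-p[:2];print([c*dd[0]+s*dd[1],-s*dd[0]+c*dd[1]])
E
```

```text
tube [ 0.5562636   0.19425923 -0.0637179 ] 0.35392736407547476
[np.float64(0.038025207345909876), np.float64(0.003997548054252984)]
```

Emit:
arm_command:
  deltas: [0, 0, 0, 0, 0.1, 0, 60, 0, 0, 0, 0.04, 0.15, 0, 60, 0, 0, 0, 0.08, 0.203, -0.02, 60, 0, 0, 0, 0.08, 0.203, -0.05, 60, 0, 0, 0, 0.08, 0.203, -0.06, 60, 0, 0, 0.002, 0.083, 0.203, -0.06, 60, 0, 0, 0.004, 0.087, 0.203, -0.06, 60, 0, 0, 0.006, 0.091, 0.203, -0.06, 60, 0, 0, 0.008, 0.096, 0.203, -0.06, 60, 0, 0, 0.01, 0.101, 0.203, -0.06, 60, 0, 0, 0.012, 0.107, 0.203, -0.06, 60, 0, 0, 0.014, 0.113, 0.203, -0.06, 60, 0, 0, 0.016, 0.119, 0.203, -0.06, 60, 0, 0, 0.018, 0.125, 0.203, -0.06, 60, 0, 0, 0.02, 0.131, 0.203, -0.06, 60, 0, 0, 0.02, 0.137, 0.203, -0.06, 60, 0, 0, 0.02, 0.143, 0.203, -0.06, 60, 0, 0, 0.02, 0.149, 0.203, -0.06, 60, 0, 0, 0.02, 0.154, 0.203, -0.06, 60, 0, 0, 0.02, 0.157, 0.203, -0.06, 60]

```text
clock: 9.6
position: [0.6162, 0.1983, 0.1316]
ee_rot: [3.141, -0.005, 0.004]
force: [0.1, -5.0, 7.9]
width: 0.652
gripper_force: 4.2
```

Emit:
arm_command:
  deltas: [0, 0, 0, 0, 0, 0, 60, 0, 0, 0, 0, 0, 0.004, 60, 0, 0, 0, 0, 0, 0.0155, 60, 0, 0, 0, -0.035, 0, 0.04, 60, 0, 0, 0, -0.08, -0.05, 0.06, 60, 0, 0, 0, -0.11, -0.1, 0.08, 60, 0, 0, 0, -0.11, -0.15, 0.1, 60, 0, 0, 0, -0.11, -0.2, 0.1, 60, 0, 0, 0, -0.11, -0.2, 0.1, 60]

```text
clock: 10.5
position: [0.5044, -0.004, 0.2317]
ee_rot: [3.14, -0.006, 0.003]
force: [0.6, -0.2, 0.9]
width: 0.656
gripper_force: 0.0
```

```bash
python3 - <<'E'
from h import *
im=optics.get_image("top")
cv2.imwrite("pics/t3.png",im)
cv2.imwrite("pics/t3c.png",cv2.resize(im[175:325,200:310],(440,600),interpolation=2))
E
```

```text
(no output)
```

View pics/t3c.png

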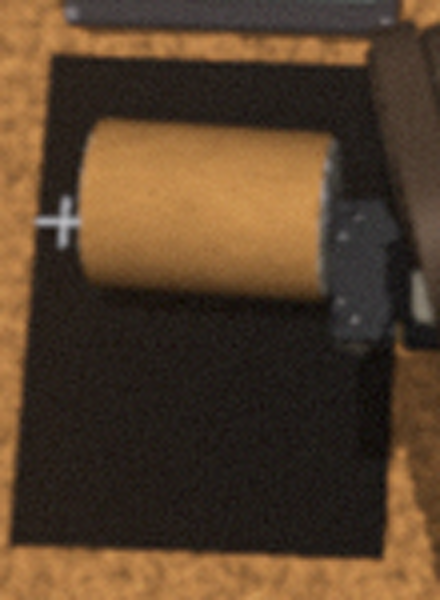

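The tube straddles the line, with its top edge at (100,118)–(330,133) and bottom edge at (95,285)–(320,300). I'll measure its edges numerically.

```bash
cat >> h.py <<'E'
def tubeauto(im,x0,cols):
    r=im[:,:,2].astype(float); pts=[]
    v0=proj("top",[[x0[0],x0[1],.11]])[0]
    for u in cols:
        v=int(v0[1])
        for sgn in(-1,1):
            k=v
            while r[k,u]>70: k+=sgn
            f=(70-r[k,u])/(r[k-sgn,u]-r[k,u]); pts.append((u,k-sgn*f))
    P=np.array(pts)
    for i in(0,1): print("slope",np.polyfit(P[i::2,0],P[i::2,1],1)[0])
    # residual: model silhouette line vs points
    def res(p):
        h=tubehull(p); return [cv2.pointPolygonTest(h,(float(a),float(b)),True) for a,b in pts]+[100*(p[1]-x0[1])]
    b=least_squares(res,x0,x_scale=[.01,.01,.05],diff_step=[1e-3,1e-3,.05]); return b.x,np.abs(b.fun).max()
E
python3 - <<'E'
from h import *
for f,x0 in(("top0",[.487,.2,-.05]),("t2",[.556,.195,-.05]),("t3",[.594,.195,-.05])):
    p,e=tubeauto(cv2.imread(f"pics/{f}.png"),x0,range(226,276,3));print(f,p,e)
    print(((proj("top",place([.5944,.197,-.033],[(0,.075,.058),(0,-.075,.058)]))-[200,175])*4).round(1))
im=cv2.imread("pics/t3.png"); v=int(proj("top",[[.594,.195,.06]])[0][1])
print(v,im[v,215:236,2],im[v,274:290,2])
E
```

```text
slope 0.08516224223687936
slope 0.0916833135132911
top0 [ 0.48869739  0.19997537 -0.08073367] 1.033607053242285
[[ 91.6 205.4]
 [320.6 213.1]]
slope 0.07749809890783098
slope 0.07790541516371285
t2 [ 0.55889037  0.19502436 -0.07365831] 0.7776574235262319
[[ 91.6 205.4]
 [320.6 213.1]]
slope 0.06931524472209535
slope 0.06856859211567186
t3 [ 0.59724871  0.19500073 -0.06576658] 0.8249583983208272
[[ 91.6 205.4]
 [320.6 213.1]]
227 [126 149 100  59 108 167 187 185 187 189 185 187 186 191 190 188 186 185
 186 188 186] [199 201 199 195 188 166 124  90  61  49  51  54  52  51  47  49]
```

Emit:
arm_command:
  deltas: [0, 0, -0.04, 0, 0.05, 0, 90, 0, 0, -0.04, 0.02, 0.1, 0, 90, 0, 0, -0.04, 0.06, 0.15, -0.02, 90, 0, 0, -0.04, 0.092, 0.199, -0.05, 90, 0, 0, -0.04, 0.092, 0.199, -0.08, 90, 0, 0, -0.04, 0.092, 0.199, -0.095, 90, 0, 0, -0.04, 0.092, 0.199, -0.1, 90, 0, 0, -0.04, 0.092, 0.199, -0.103, 90, 0, 0, -0.04, 0.092, 0.199, -0.103, 90, 0, 0, -0.036, 0.092, 0.199, -0.103, 90, 0, 0, -0.032, 0.092, 0.199, -0.103, 90, 0, 0, -0.027, 0.092, 0.199, -0.103, 90, 0, 0, -0.022, 0.092, 0.199, -0.103, 90, 0, 0, -0.017, 0.092, 0.199, -0.103, 90, 0, 0, -0.012, 0.092, 0.199, -0.103, 90, 0, 0, -0.008, 0.092, 0.199, -0.103, 90, 0, 0, -0.008, 0.092, 0.199, -0.103, 90]

```text
clock: 12.25
position: [0.5997, 0.2029, 0.1321]
ee_rot: [-3.135, 0.019, -0.014]
force: [0.9, 5.7, 23.4]
width: 0.98
gripper_force: 11.5
```

Emit:
arm_command:
  deltas: [0, 0, 0, 0, 0, 0.004, 90, 0, 0, 0, 0, 0, 0.0155, 90, 0, 0, 0, -0.035, 0, 0.04, 90, 0, 0, 0, -0.08, -0.05, 0.06, 90, 0, 0, 0, -0.092, -0.1, 0.08, 60, 0, 0, 0, -0.092, -0.15, 0.1, 40, 0, 0, 0, -0.092, -0.2, 0.12, 40, 0, 0, 0, -0.092, -0.25, 0.14, 40, 0, 0, 0, -0.092, -0.25, 0.14, 40]

```text
clock: 13.15
position: [0.5045, -0.0553, 0.2688]
ee_rot: [3.14, -0.027, 0.002]
force: [0.0, -0.4, 0.2]
width: 0.597
gripper_force: 0.0
```

```bash
python3 - <<'E'
from h import *
im=optics.get_image("top");cv2.imwrite("pics/t4.png",im)
print(tubeauto(im,[.594,.195,-.05],range(226,276,3)))
cv2.imwrite("pics/t4c.png",cv2.resize(im[175:325,200:420],(800,545),interpolation=2))
E
```

```text
slope 0.06981606282379733
slope 0.07510295795457447
(array([ 0.59884889,  0.19499468, -0.06971141]), np.float64(0.8766126750860566))
```

View pics/t4c.png

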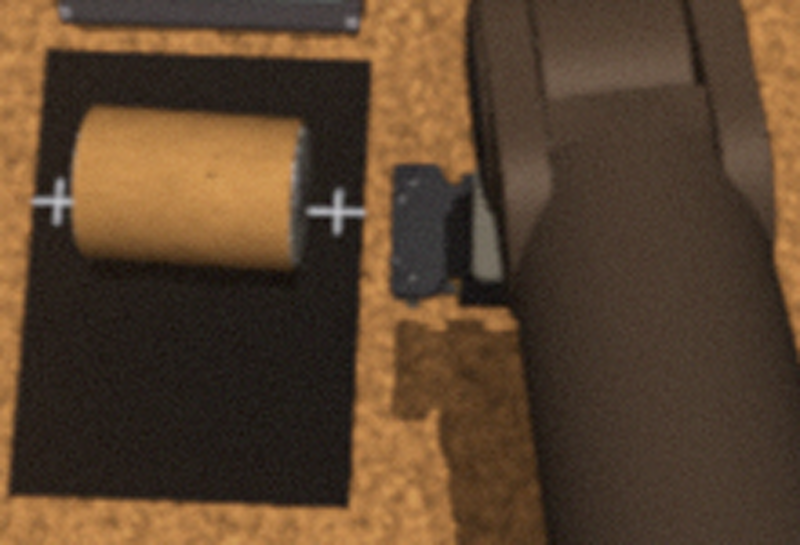

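The tube is centred on the line (about 2 mm) and about 2° off square, which is good enough. On to the cover; I'll compute the fin arc.

```bash
python3 - <<'E'
from h import *
b=[.53224,-.1535,.091]
th=np.r_[np.arange(0,1.75,.1),1.72]
L=np.c_[.055+.1257*np.cos(2.2602-th),0*th,.040+.1257*np.sin(2.2602-th)]
W=place(b,L)
for t,w in zip(th,W-W[0]): print(round(t,2),w.round(3))
print(W[0],W[-1]); print(place(b,[(0,-.06,.103),(0,-.0045,.103)]))
E
```

```text
0.0 [0. 0. 0.]
0.1 [0.01  0.001 0.007]
0.2 [0.021 0.002 0.014]
0.3 [0.032 0.003 0.019]
0.4 [0.044 0.004 0.023]
0.5 [0.056 0.005 0.026]
0.6 [0.068 0.006 0.028]
0.7 [0.081 0.007 0.029]
0.8 [0.093 0.009 0.028]
0.9 [0.106 0.01  0.026]
1.0 [0.118 0.011 0.023]
1.1 [0.13  0.012 0.018]
1.2 [0.141 0.013 0.013]
1.3 [0.151 0.014 0.006]
1.4 [ 0.161  0.015 -0.002]
1.5 [ 0.17   0.016 -0.01 ]
1.6 [ 0.178  0.016 -0.02 ]
1.7 [ 0.186  0.017 -0.03 ]
1.72 [ 0.187  0.017 -0.032]
[ 0.50738836 -0.15576776  0.13699332] [ 0.69436744 -0.13870554  0.10464846]
[[ 0.53769247 -0.21325174  0.103     ]
 [ 0.53264894 -0.15798138  0.103     ]]
```

Emit:
arm_command:
  deltas: [0, 0, 0.069, 0.003, -0.05, 0, 40, 0, 0, 0.069, 0.003, -0.1, 0, 40, 0, 0, 0.069, 0.003, -0.1, -0.04, 40, 0, 0, 0.069, 0.003, -0.1, -0.08, 40, 0, 0, 0.069, 0.003, -0.1, -0.11, 40, 0, 0, 0.069, 0.003, -0.1, -0.131, 40, 0, 0, 0.069, 0.003, -0.1, -0.131, 40, 0, 0, 0.069, 0.003, -0.1, -0.131, 40]
  force: 20

```text
clock: 14.0
position: [0.5082, -0.1516, 0.1365]
ee_rot: [-3.138, -0.148, 0.0]
force: [0.2, 0.1, 0.7]
width: 0.436
gripper_force: 0.0
```

Emit:
arm_command:
  deltas: [0, 0, 0, 0, -0.002, 0, 40, 0, 0, 0, 0, -0.002, 0, 5, 0, 0, 0, 0, -0.002, 0, 5, 0, 0, 0, 0, -0.002, 0, 5, 0, 0, 0, 0, -0.002, 0, 5, 0, 0, 0, 0, -0.002, 0, 5, 0, 0, 0, 0, -0.002, 0, 5, 0, 0, 0, 0, -0.002, 0, 5]
  force: 20

```text
clock: 14.8
position: [0.508, -0.1543, 0.136]
ee_rot: [3.138, 0.147, 0.0]
force: [-1.1, 0.1, 4.4]
width: 0.126
gripper_force: 20.0
```

Emit:
arm_command:
  deltas: [0, 0, 0, 0.005, 0, 0.004, 5, 0, 0, 0, 0.01, 0.001, 0.007, 5, 0, 0, 0, 0.021, 0.002, 0.014, 5, 0, 0, 0, 0.032, 0.003, 0.019, 5, 0, 0, 0, 0.044, 0.004, 0.023, 5, 0, 0, 0, 0.056, 0.005, 0.026, 5, 0, 0, 0, 0.068, 0.006, 0.028, 5, 0, 0, 0, 0.068, 0.006, 0.028, 5]

```text
clock: 15.6
position: [0.5772, -0.148, 0.1637]
ee_rot: [3.138, 0.148, 0.001]
force: [1.9, -2.8, -0.7]
width: 0.129
gripper_force: 20.0
```

Moving with low force. Continuing to about 1.72 rad.

Emit:
arm_command:
  deltas: [0, 0, 0, 0.013, 0.001, 0.001, 5, 0, 0, 0, 0.025, 0.003, 0, 5, 0, 0, 0, 0.038, 0.004, -0.002, 5, 0, 0, 0, 0.05, 0.005, -0.005, 5, 0, 0, 0, 0.062, 0.006, -0.01, 5, 0, 0, 0, 0.073, 0.007, -0.015, 5, 0, 0, 0, 0.083, 0.008, -0.022, 5, 0, 0, 0, 0.093, 0.009, -0.03, 5, 0, 0, 0, 0.102, 0.01, -0.038, 5, 0, 0, 0, 0.11, 0.01, -0.048, 5, 0, 0, 0, 0.118, 0.011, -0.058, 5, 0, 0, 0, 0.119, 0.011, -0.06, 5, 0, 0, 0, 0.119, 0.011, -0.06, 5]

```text
clock: 16.9
position: [0.6973, -0.1372, 0.1035]
ee_rot: [3.138, 0.147, 0.006]
force: [5.9, -5.4, 0.9]
width: 0.13
gripper_force: 20.0
```

Emit:
arm_command:
  deltas: [0, 0, 0, 0, 0, 0, 40, 0, 0, 0, 0, 0, 0, 40, 0, 0, 0, 0, 0, 0, 40, 0, 0, 0, 0, 0, 0.03, 40, 0, 0, 0, 0, 0, 0.07, 40, 0, 0, 0, 0, 0, 0.11, 40, 0, 0, 0, -0.04, -0.02, 0.11, 0, 0, 0, 0, -0.08, -0.04, 0.11, 0, 0, 0, 0, -0.12, -0.06, 0.11, 0, 0, 0, 0, -0.16, -0.076, 0.11, 0, 0, 0, 0, -0.16, -0.076, 0.08, 0, 0, 0, 0, -0.16, -0.076, 0.06, 0, 0, 0, 0, -0.16, -0.076, 0.06, 0]

```text
clock: 18.2
position: [0.5329, -0.2125, 0.1614]
ee_rot: [-3.136, -0.147, 0.007]
force: [-0.4, 0.2, 0.9]
width: 0.002
gripper_force: 0.0
```

```bash
python3 - <<'E'
from h import *
im=optics.get_image("scene");cv2.imwrite("pics/s1.png",im)
cv2.imwrite("pics/s1c.png",cv2.resize(im[130:280,210:360],(600,600),interpolation=2))
print((4*(proj("scene",place([.53224,-.1535,.091],[(0,-.0217,.091),(0,.0217,.091)]))-[210,130])).round())
E
```

```text
[[254. 396.]
 [295. 414.]]
```

View pics/s1c.png

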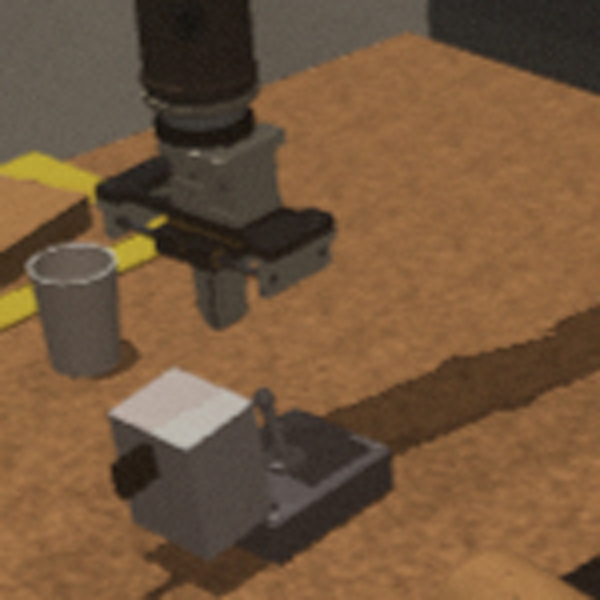

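The cover is open, and the toggle ball is at crop (262,398), leaning towards the cup. I'll lower beside it and push towards +y.

Emit:
arm_command:
  deltas: [0, 0, 0, 0, 0, -0.04, 0, 0, 0, 0, 0, 0, -0.058, 0, 0, 0, 0, 0, 0, -0.058, 0, 0, 0, 0, 0, 0.006, -0.058, 0, 0, 0, 0, -0.001, 0.012, -0.058, 0, 0, 0, 0, -0.001, 0.018, -0.058, 0, 0, 0, 0, -0.001, 0.023, -0.058, 0, 0, 0, 0, -0.002, 0.028, -0.058, 0, 0, 0, 0, -0.002, 0.033, -0.058, 0, 0, 0, 0, -0.003, 0.038, -0.058, 0, 0, 0, 0, -0.003, 0.043, -0.058, 0, 0, 0, 0, -0.004, 0.048, -0.058, 0]

```text
clock: 19.45
position: [0.5333, -0.1688, 0.1112]
ee_rot: [3.132, 0.142, 0.01]
force: [-11.0, -6.5, 50.4]
width: 0.006
gripper_force: 19.8
```

Emit:
arm_command:
  deltas: [0, 0, 0, 0, 0, 0.01, 0, 0, 0, 0, 0, -0.01, 0.04, 0, 0, 0, 0, 0, -0.04, 0.06, 0, 0, 0, 0, 0, -0.04, 0.06, 0]

```text
clock: 19.85
position: [0.5323, -0.2096, 0.1691]
ee_rot: [3.134, 0.14, 0.008]
force: [0.0, -0.9, -0.9]
width: 0.005
gripper_force: 0.0
```

```bash
python3 - <<'E'
from h import *
im=optics.get_image("scene");cv2.imwrite("pics/s2.png",im); t=optics.get_image("top");cv2.imwrite("pics/t5.png",t)
a=cv2.resize(im[205:275,235:315],(400,350),interpolation=2)
b=cv2.resize(t[195:295,350:430],(400,500),interpolation=2)
cv2.imwrite("pics/s2c.png",cv2.hconcat([cv2.copyMakeBorder(a,0,150,0,0,0),b]))
E
```

```text
(no output)
```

View pics/s2c.png

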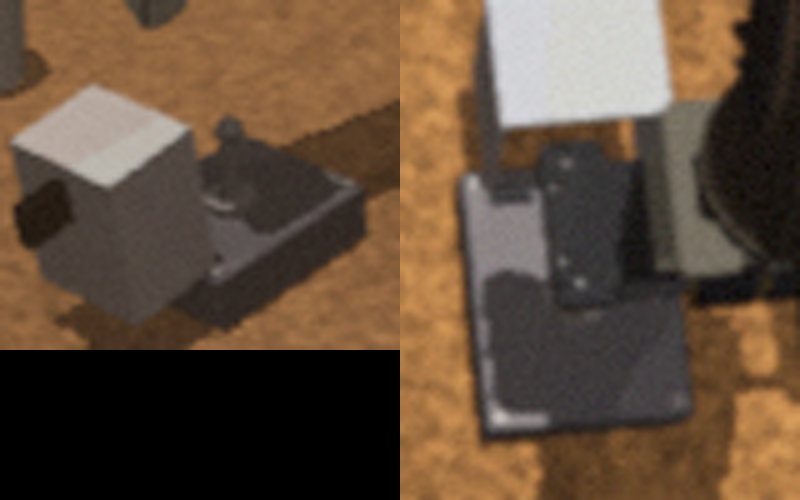

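The picture shows the ball at scene pixel (281,231), so the toggle is only about half-way: the narrow closed tip rode onto the ball. I'll refine the box pose and push with an open finger's pad instead.

```bash
python3 - <<'E'
from h import *
ct=((np.array([(525,72),(730,55),(760,303),(555,320)])-[440,0])/6+[355,215])
Lt=[(.055,.042,.112),(.055,-.042,.112),(-.05,-.042,.112),(-.05,.042,.112)]
cb=(np.array([(485,437),(692,415)])-[400,0])/5+[350,195]
Ls=[(0,-.0217,.091),(0,0,.096)]; cs=np.array([(275.5,229.5),(280.8,230.6)])
zb=[(-.07,.055,0),(-.07,-.055,.04)]
f=lambda p,k:np.r_[(proj("top",place(p,Lt))-ct).ravel(),(proj("top",place(p,zb))-cb).ravel(),k*(proj("scene",place(p,Ls))-cs).ravel()]
for k in(0,1,3):
    r=least_squares(f,[.532,-.153,.09],args=(k,));print(k,r.x,r.fun.round(1))
    print(place(r.x,[(0,0,.098),(0,.043,.098)]).round(4))
E
```

```text
0 [ 0.53165534 -0.15357224  0.08663172] [ 0.6  0.1 -0.2  0.2 -0.2  0.3 -0.   0.3 -1.1 -0.   0.9 -0.9 -0.  -0.
 -0.  -0. ]
[[ 0.5317 -0.1536  0.098 ]
 [ 0.5279 -0.1107  0.098 ]]
1 [ 0.53096927 -0.15262742  0.08927006] [ 0.1  0.4 -0.6  0.4 -0.5  0.5 -0.4  0.6 -1.4  0.3  0.6 -0.7 -1.4 -0.5
 -1.8 -0.8]
[[ 0.531  -0.1526  0.098 ]
 [ 0.5271 -0.1098  0.098 ]]
3 [ 0.52960321 -0.1495645   0.09953397] [-1.3  1.2 -2.1  0.8 -1.6  0.9 -1.4  1.4 -2.2  1.  -0.3 -0.5 -1.4 -1.
 -2.5 -2. ]
[[ 0.5296 -0.1496  0.098 ]
 [ 0.5253 -0.1068  0.098 ]]
```

Emit:
arm_command:
  deltas: [0, 0, 0, 0, 0.03, 0, 60, 0, 0, 0, -0.001, 0.057, 0, 60, 0, 0, 0, -0.001, 0.057, 0, 60, 0, 0, 0, -0.001, 0.057, 0, 60, 0, 0, 0, -0.001, 0.057, -0.03, 60, 0, 0, 0, -0.001, 0.057, -0.055, 60, 0, 0, 0, -0.001, 0.057, -0.071, 60, 0, 0, 0, -0.001, 0.057, -0.071, 60]

```text
clock: 20.75
position: [0.5281, -0.1485, 0.0923]
ee_rot: [-3.137, -0.146, 0.007]
force: [-0.3, -0.1, 0.7]
width: 0.631
gripper_force: 0.0
```

Emit:
arm_command:
  deltas: [0, 0, 0, 0.001, 0.006, 0.005, 60, 0, 0, 0, 0, 0.012, 0.005, 60, 0, 0, 0, 0, 0.017, 0.005, 60, 0, 0, 0, -0.001, 0.021, 0.005, 60, 0, 0, 0, -0.001, 0.025, 0.005, 60, 0, 0, 0, -0.001, 0.028, 0.005, 60, 0, 0, 0, -0.001, 0.031, 0.005, 60, 0, 0, 0, -0.001, 0.031, 0.005, 60]

```text
clock: 21.55
position: [0.5288, -0.1168, 0.0996]
ee_rot: [-3.138, -0.148, 0.001]
force: [-0.1, -0.9, 1.1]
width: 0.655
gripper_force: 0.5
```

Emit:
arm_command:
  deltas: [0, 0, 0, 0, 0.003, 0, 60, 0, 0, 0, 0, 0.005, 0, 60, 0, 0, 0, -0.001, 0.007, 0, 60, 0, 0, 0, -0.001, 0.007, 0, 60]

```text
clock: 21.95
position: [0.5283, -0.111, 0.0998]
ee_rot: [3.137, 0.146, 0.001]
force: [1.8, -5.9, -1.5]
width: 0.658
gripper_force: 2.1
```

Emit:
arm_command:
  deltas: [0, 0, 0, 0, 0.002, 0, 60, 0, 0, 0, 0, 0.004, 0, 60, 0, 0, 0, 0, 0.004, 0, 60]

```text
clock: 22.25
position: [0.5283, -0.1102, 0.0997]
ee_rot: [3.134, 0.142, 0.001]
force: [2.8, -14.8, -3.8]
width: 0.656
gripper_force: 5.9
```

Emit:
arm_command:
  deltas: [0, 0, 0, 0, -0.012, 0, 60, 0, 0, 0, 0, -0.012, 0.04, 60, 0, 0, 0, 0, -0.012, 0.08, 50, 0, 0, 0, 0.02, -0.016, 0.12, 40, 0, 0, 0, 0.06, -0.02, 0.12, 40, 0, 0, 0, 0.1, -0.025, 0.12, 40, 0, 0, 0, 0.14, -0.03, 0.12, 40, 0, 0, 0, 0.169, -0.03, 0.12, 40, 0, 0, 0, 0.169, -0.03, 0.12, 40, 0, 0, 0, 0.169, -0.03, 0.08, 40, 0, 0, 0, 0.169, -0.03, 0.04, 40, 0, 0, 0, 0.169, -0.03, 0.02, 40, 0, 0, 0, 0.169, -0.03, 0.004, 40, 0, 0, 0, 0.169, -0.03, 0.004, 40]

```text
clock: 23.65
position: [0.6953, -0.1358, 0.1016]
ee_rot: [-3.137, -0.148, 0.006]
force: [-0.0, -0.8, 0.0]
width: 0.435
gripper_force: 0.0
```

```bash
python3 - <<'E'
from h import *
im=optics.get_image("scene");cv2.imwrite("pics/s3.png",im)
# dark ball near predicted on-position, by matching the s2 ball patch
ref=cv2.imread("pics/s2.png"); 
T=ref[226:236,276:286]
r=cv2.matchTemplate(im[215:250,265:305],T,cv2.TM_CCOEFF_NORMED);_,m,_,l=cv2.minMaxLoc(r);print(m,l[0]+265+5,l[1]+215+5)
print(proj("scene",place([.531,-.1525,.09],[(0,0,.096),(0,.0217,.091)])))
E
```

```text
0.8336626291275024 285 234
[[279.00384836 229.79010111]
 [284.17191893 233.35299377]]
```

The ball is matched at (285,234), where the "on" position should be. Now I'll close the cover.

Emit:
arm_command:
  deltas: [0, 0, 0, 0.002, -0.001, 0.002, 40, 0, 0, 0, 0.002, -0.001, 0.002, 5, 0, 0, 0, 0.002, -0.001, 0.002, 5, 0, 0, 0, 0.002, -0.001, 0.002, 5, 0, 0, 0, 0.002, -0.001, 0.002, 5, 0, 0, 0, 0.002, -0.001, 0.002, 5, 0, 0, 0, 0.002, -0.001, 0.002, 5]
  force: 20

```text
clock: 24.4
position: [0.6991, -0.1372, 0.1059]
ee_rot: [3.138, 0.147, 0.001]
force: [0.5, -0.4, 2.1]
width: 0.127
gripper_force: 20.0
```

Emit:
arm_command:
  deltas: [0, 0, 0, -0.009, -0.001, 0.012, 5, 0, 0, 0, -0.017, -0.001, 0.022, 5, 0, 0, 0, -0.026, -0.002, 0.03, 5, 0, 0, 0, -0.036, -0.003, 0.038, 5, 0, 0, 0, -0.046, -0.004, 0.045, 5, 0, 0, 0, -0.057, -0.005, 0.05, 5, 0, 0, 0, -0.069, -0.006, 0.055, 5, 0, 0, 0, -0.081, -0.007, 0.058, 5, 0, 0, 0, -0.094, -0.008, 0.06, 5, 0, 0, 0, -0.106, -0.01, 0.061, 5, 0, 0, 0, -0.119, -0.011, 0.06, 5, 0, 0, 0, -0.131, -0.012, 0.058, 5, 0, 0, 0, -0.143, -0.013, 0.055, 5, 0, 0, 0, -0.155, -0.014, 0.051, 5, 0, 0, 0, -0.166, -0.015, 0.046, 5, 0, 0, 0, -0.177, -0.016, 0.039, 5, 0, 0, 0, -0.184, -0.017, 0.035, 5, 0, 0, 0, -0.189, -0.017, 0.031, 5, 0, 0, 0, -0.19, -0.017, 0.029, 5, 0, 0, 0, -0.19, -0.017, 0.029, 5]

```text
clock: 26.4
position: [0.5108, -0.154, 0.1373]
ee_rot: [3.137, 0.147, 0.007]
force: [-1.5, -0.1, 23.2]
width: 0.128
gripper_force: 20.0
```

Emit:
arm_command:
  deltas: [0, 0, 0, -0.004, 0, -0.001, 5, 0, 0, 0, -0.004, 0, -0.001, 5, 0, 0, 0, -0.004, 0, -0.001, 5, 0, 0, 0, -0.004, 0, 0.002, 40, 0, 0, 0, -0.004, 0, 0.002, 40, 0, 0, 0, -0.004, 0, 0.002, 40, 0, 0, 0, -0.004, 0, 0.03, 40, 0, 0, 0, -0.004, 0, 0.06, 40, 0, 0, 0, -0.004, 0, 0.06, 0, 0, 0, 0, -0.006, 0, 0.06, 0, 0, 0, 0, -0.006, 0, 0.06, 0, 0, 0, 0, -0.006, 0, 0.06, 0, 0, 0, 0, -0.006, 0, 0.045, 0, 0, 0, 0, -0.006, 0, 0.036, 0, 0, 0, 0, -0.006, 0, 0.031, 0, 0, 0, 0, -0.006, 0, 0.031, 0]

```text
clock: 28.0
position: [0.5021, -0.154, 0.167]
ee_rot: [3.138, 0.147, -0.003]
force: [-9.3, 1.5, 23.1]
width: 0.006
gripper_force: 11.9
```

Fin-top contact under 23 N is at exactly the closed height (0.148 m). I'll retreat and take a last look.

Emit:
arm_command:
  deltas: [0, 0, 0, 0, 0, 0.01, 0, 0, 0, 0, 0, 0, 0.06, 0, 0, 0, 0, -0.04, -0.04, 0.1, 0, 0, 0, 0, -0.08, -0.08, 0.12, 0, 0, 0, 0, -0.1, -0.12, 0.12, 0, 0, 0, 0, -0.12, -0.16, 0.12, 0, 0, 0, 0, -0.14, -0.2, 0.12, 0, 0, 0, 0, -0.16, -0.24, 0.12, 0, 0, 0, 0, -0.18, -0.28, 0.12, 0, 0, 0, 0, -0.18, -0.28, 0.12, 0, 0, 0, 0, -0.18, -0.28, 0.12, 0]

```text
clock: 29.1
position: [0.322, -0.4348, 0.2851]
ee_rot: [-3.137, -0.143, 0.001]
force: [1.4, 0.6, -0.9]
width: 0.003
gripper_force: 0.0
```

```bash
python3 - <<'E'
from h import *
t=optics.get_image("top");s=optics.get_image("scene")
print(tubeauto(t,[.594,.195,-.05],range(226,276,3)))
a=cv2.resize(t[170:320,130:420],(800,414),interpolation=2)
b=cv2.resize(s[200:320,230:480],(388,186),interpolation=2)
c=cv2.resize(cv2.imread("pics/scene0.png")[200:320,230:480],(388,186),interpolation=2)
cv2.imwrite("pics/f.png",cv2.vconcat([a,cv2.copyMakeBorder(cv2.hconcat([b,c]),0,0,0,24,0)]))
E
```

```text
slope 0.06949096075278906
slope 0.07476322124155016
(array([ 0.5992658 ,  0.19499162, -0.06711831]), np.float64(1.2087083749416732))
```

View pics/f.png

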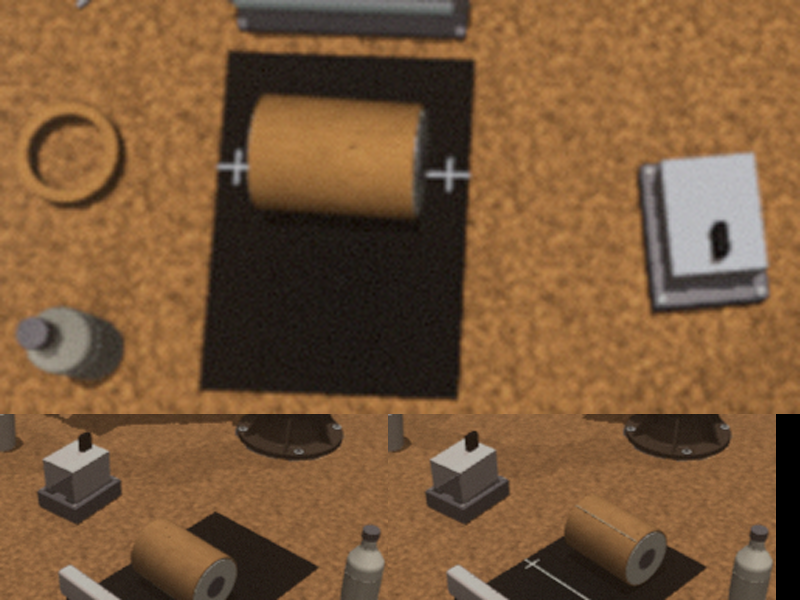

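The final picture shows the cover closed as at the start, the tube over the line, and the glue bottle, cup and tape roll unmoved.

```bash
python3 -c "
from cell import arm
print(arm.sign_off())"
```

```text
the job is handed in; nothing more can be done
None
```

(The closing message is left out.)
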